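# Close the chip bonding clamp, pin it and hold it pressed

## Robot

A 6-joint arm with a two-finger parallel gripper is mounted at the origin on the work surface. World frame = base frame: x ahead of the robot, y to its left, z up, the work surface at z = 0. Lengths are in m, angles in rad, forces in N, time in s.
With the tool pointing down it reaches from about 0.35 to 0.975 m from the base axis. Payload 4.9 kg.
Tool frame: the origin (TCP) lies on the centre line of the jaws, within the pads' length; the fingertips stand manip.tip_reach ahead of it and the grasp point (between the pads) is the TCP (manip.tip_reach is the distance from the TCP to the fingertips, in m); z points along the fingers, y is the line along which they close (so a half turn about z gives the same grasp; the last joint's range is limited). The gripper opens to 85 mm and grips with 20 to 120 N. Pads are 22 mm wide; open, the fingers measure 114 mm over their backs; the gripper's body (76 mm by 85 mm) begins 54 mm behind the grasp point. The pads swing forward as they close: fully open they stand 13 mm farther back than shut.
Start: joints at [-1.227, 0.053, 1.613, -0, 1.476, -0.119], TCP at [0.279, -0.559, 0.218] pointing down, gripper open.
Joint ranges: [-3.01, 3.01], [-1.01, 2.22], [0.06, 2.58], [-1.02, 4.17], [0.09, 2.62], [-3.14, 3.14]. Speed limits (rad/s): [2.57, 2.57, 3.14, 3.14, 3.14, 3.14].

## Interface

Orientations are given as a unit quaternion [w, x, y, z].
In Python, from plant import manip gives the robot as it stands. The module is installed in compiled form; this text tells all that it offers.
- The arm moves only by the tool move_arm, never from a script. Its argument "rows" is a list of rows, each a list of 7 numbers: the shift along the tool's x, y, z in cm, then the turn, a rotation vector about the tool's x, y, z in degrees, then the opening, from -1 (shut) to 1 (fully open). In form: [[tx, ty, tz, ax, ay, az, jaw], ...]. A call has 1 to 20 rows; each row shifts and turns the commanded pose from where the row before left it, along the tool's axes as they then stand; what a row does not reach is not made up. A row lasts 1/12 s, in which the tool goes at most 41.7 mm and 7.16 degrees, less where a joint would pass 70% of its speed; a pose out of reach is approached as far as the arm can. A call is refused whole if a number of a shift passes 4.17 or a number of a turn 7.16, either way. A call with a gripper value outside its range is refused whole. The fingers move at their own pace and stop on an object; the grip force is fixed at half the most. Time passes only in rows, so rows that do not move let the fingers close. It gives the time, the measured TCP pose, the force, the opening and the grip force at its end, in the units of the state.
- manip.state(): the state, without advancing time (a new reading comes with each control period).
- manip.grab_frame(name): name is "side" or "top" or "wrist"; returns a dict with "img" (480x640x3 uint8, blue, green, red), "mtx" (3x3 intrinsics, pixels), "k1" (the pictures are not rectified: a ray, as slopes to the right and down, at radius r is drawn at 1 + k1 r^2 times it, then the intrinsics apply), "R" (3x3) and "t" (3): a world point X has camera coordinates R X + t. Camera axes: x right, y down, z forward; pixel columns grow to the right and rows downward; lengths in m; the calibration is good to about 2 mm. A picture is of the moment at which its call begins. There is no depth.
- manip.job_done(): hands the job in; it is judged then, once.
The state is a dict: "time": time; "joint_pos": joint angles; "joint_vel": joint speeds; "joint_efforts": joint torques, N m; "tool_pos": TCP position; "tool_rot": TCP orientation; "contact_force": force on the tool from outside, world axes, zero at the start; "ft_torque": the same for the moment, N m; "gripper_width": opening from 0.0 (shut) to 1.0 (fully open); "grasp_force": force on a finger pad.
Only numpy, scipy, OpenCV 4.12 (cv2) and the standard library are available. Lean on these libraries where they do the work, as an engineer would, in place of code of your own. Each camera call takes 0.05 s, during which the arm holds its last target. There are 200 camera calls.

## Task

The clear chip and its glass slide already lie in the nest of the bonding clamp. Swing the clamp's lid down onto the chip without slamming it, then take the steel locating pin with the knurled knob from the tube block, push it down through the lid's hole into the hole of the base until the knob sits on the lid, and keep pressing down on the knob so that the lid is squeezed fully shut against its spring while the adhesive takes. Finish while still holding and pressing the pin: do not let go, and leave the tubes, the bottle and the tip box where they are.

Things in the scene. Friction and masses are not known exactly. Their poses are not given: they have to be found in the camera images.
- jig: the clamp's fixed lower half: aluminium block 120 (x) x 90 (y) mm, top at z = 30 mm, on a steel foot plate 8 mm thick, x -71 to 79, y -55 to 55 mm. Origin: centre of the block at bench level; z up; x points from the front (pin hole) to the rear (hinge), within 0.35 rad of the world's x. A nest in the middle holds the chip on a spring-loaded plate
- base_hole (a point): middle of the upper mouth of the base's pin hole, 11.2 mm wide and 22 mm deep, vertical; 42 mm in front of the block's centre, 30 mm above the bench
- lid (a joint): lid angle (rad): 0 = fully shut, grows as it opens up and back, 1.57 upright, stop at 1.9; starts open, 1.45 to 1.85. The hinge is stiff (0.22 N m): the lid stays where left; 2 to 4 N at its edge move it. At 0.033 its pads meet the sprung chip; shutting it takes 11 N at the pin hole, holding it 7 N. Let go, it lifts to 0.03 (3 mm open at the pin hole); the pin still goes in freely there
- lid_hinge (a point): middle of the lid's hinge axis, which runs along the clamp's y axis; 62 mm behind the block's centre, 32 mm above the bench (level with the lid's underside when shut)
- lid_hole (a point): middle of the outer (upper when shut) mouth of the lid's pin hole, 11.5 mm wide, straight through; 104 mm from the hinge axis; 12 mm above base_hole when shut. Its z axis is the outward normal of the lid's outer face, its x axis points along the lid to the hinge. The lid is an aluminium plate 126 mm long, 90 mm wide, 10 mm thick, with a clear window in the middle
- lid_edge (a point): middle of the lid's free front edge, half-way through its thickness, 130 mm from the hinge axis; when shut it overhangs the block by 8 mm
- pin: loose locating pin, plain steel, upright: round shank 10 mm thick, 30 mm long, tapered tip; on it a knurled knob 24 mm wide and 24 mm tall, its flat underside the shoulder; 0.07 to 0.12 kg. Origin: tip of the shank; z up. Starts in a front well of the tube block, shoulder on the block (tip at z = 10 mm). Home in the shut clamp its tip is 18 mm below base_hole, 12 mm above the bench
- pin_knob (a point): middle of the pin's knob, 42 mm above the tip
- rack: fixed blue plastic tube block 86 (x) x 156 (y) x 40 mm, origin at the middle of its underside, z up; six wells 12 mm wide and 34 mm deep in two rows of three: at x = -21 mm (front row: pin and two tubes, in any order) and x = +21 mm (empty), y = -50, 0, +50 mm
- tube1: 2 ml screw-cap microtube, white, 48 mm tall, cap 14 mm wide, standing in a front well; stands 14 mm out of the block. Origin at its foot. Leave it
- tube2: a second microtube like it. Leave it
- chip: clear plastic chip on a glass slide, 25 x 75 x 5 mm, loose in the clamp's nest, origin at the middle of its underside, 26 mm above the bench, its top 1 mm above the block. It stays in the nest and goes down 2 mm when pressed
- bottle: amber reagent bottle, 62 mm wide, 130 mm tall, origin at its foot, beyond the work in the middle. Leave it
- tip_box: pipette tip box 85 x 120 x 62 mm, origin at its foot, far to the left. Leave it
Not all that is in view belongs to the job. What is meant by the chip is not blue, red or yellow, and is the smaller of those in its own colour.

How it is judged:
By the outcome, as a careful person would: the job done as asked, in the order asked, and still so for the second after the job is handed in, while the arm keeps its last pose, push and grip.
It also fails if it takes over 54 s, if anything falls off the work surface, if the arm or the gripper's body presses on something with over 40 N, if the wrist force passes 120 N, or if a joint passes its speed limit or range.

## Working session

There is one attempt and no reset: what is moved stays moved. The work goes in short steps, Python scripts to look and compute and a tool call to move; the robot and the scene stay as the last step left them, time stands still between calls to the robot, and variables do not carry over. Pictures are saved under pics/ and viewed, at most 10 in all, crops included, and the job is handed in when it is done.

Besides the shell and the picture viewer there is one more tool, called after ">>>" as a command line: name --pt "numbers of a row" for each row, then --argument value for the rest. move_arm: Moves the arm, as the interface text tells. Its arguments: {"type":"object","properties":{"rows":{"type":"array","items":{"type":"array","items":{"type":"number"}}}},"required":["rows"]}

```bash
mkdir -p pics
cat > h.py <<'E'
import numpy as np, cv2
from plant import manip
def grab(n,save=None):
    f=manip.grab_frame(n)
    if save: cv2.imwrite('pics/'+save,f['img'])
    return f
def ray(f,u,v):
    K=f['mtx'];d=np.array([(u-K[0,2])/K[0,0],(v-K[1,2])/K[1,1]]);p=d.copy()
    for _ in range(20): p=d/(1+f['k1']*(p@p))
    R=np.array(f['R']);c=-R.T@np.array(f['t']);return c,R.T@np.array([p[0],p[1],1.])
def onz(f,u,v,z):
    c,d=ray(f,u,v);return c+d*(z-c[2])/d[2]
def proj(f,X):
    q=np.array(f['R'])@np.array(X)+f['t'];p=q[:2]/q[2];p=p*(1+f['k1']*(p@p));K=f['mtx']
    return np.array([K[0,0]*p[0]+K[0,2],K[1,1]*p[1]+K[1,2]])
def tri(obs):
    A=np.zeros((3,3));b=np.zeros(3)
    for f,u,v in obs:
        c,d=ray(f,u,v);d/=np.linalg.norm(d);M=np.eye(3)-np.outer(d,d);A+=M;b+=M@c
    return np.linalg.solve(A,b)
E
python3 - <<'E'
from h import *
for n in('top','side'):
    f=grab(n,n+'0.png');print(n,-np.array(f['R']).T@f['t'],f['mtx'][0,0],f['k1'])
s=manip.state();print(s,manip.tip_reach)
E
```

```text
top [0.48719227 0.10525302 0.95492721] 539.9385947806221 -0.10108204131820255
side [0.45823726 0.88178947 0.85484855] 615.7643838275815 0.05677138572759397
{'time': 0.1, 'joint_pos': array([-1.22700525e+00,  5.32776194e-02,  1.61416997e+00,  2.46948156e-05,
        1.47600328e+00, -1.19006208e-01]), 'joint_vel': array([-0.00139083, -0.00133917, -0.00098036, -0.00037102,  0.00028824,
       -0.00239257]), 'joint_efforts': array([ 1.32837981e-04, -3.94904602e+01, -3.71362102e+01, -1.13729486e-04,
        3.92274684e-03,  3.73242881e-05]), 'tool_pos': array([ 0.27883487, -0.55868973,  0.21678625]), 'tool_rot': array([-9.24624940e-04,  9.73346434e-01,  2.29337864e-01, -9.19917262e-05]), 'contact_force': array([ 0.40105729, -0.25895932,  0.13656402]), 'ft_torque': array([0.00953483, 0.01590514, 0.02301397]), 'grasp_force': 0.0, 'gripper_width': 0.9973943781940092} 0.019
```

View pics/top0.png

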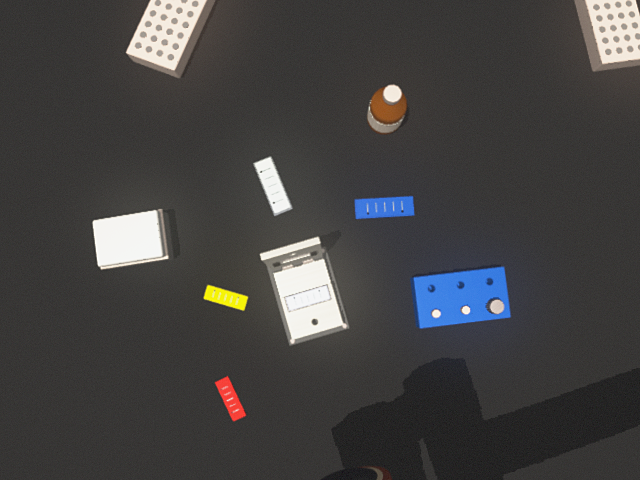

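View pics/side0.png

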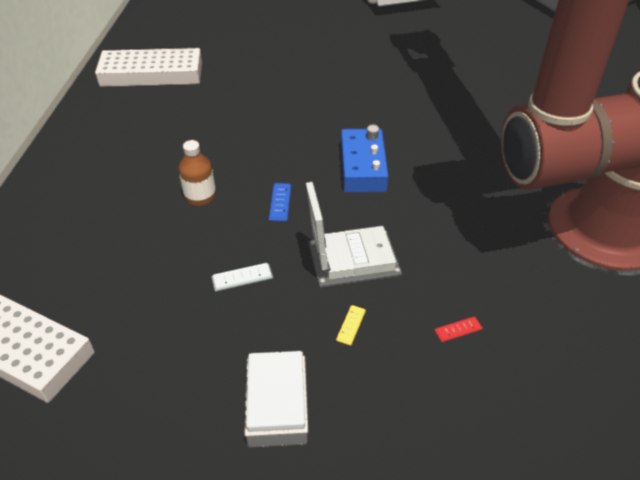

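Top view: lid upright at (292,249), block with pin hole at (314,322), pin knob at (496,306), tubes at (436,314) and (466,310), bottle at (387,108).
Chip candidates, neither blue, red nor yellow: the loose white one at (272,186), and the smaller one in the nest at (307,298). The nest one fits because it is smaller and already in the clamp. I'll confirm it in a crop and measure.

Run:
```python
from h import *
f=grab('top');g=grab('side')
a=cv2.resize(f['img'][150:350,240:360],None,fx=3,fy=3,interpolation=2)
b=cv2.resize(g['img'][175:290,300:410],None,fx=3.6,fy=3.6,interpolation=2)
w=np.zeros((600,800,3),np.uint8);w[:600,:360]=a;w[:b.shape[0],370:370+b.shape[1]]=b
c=cv2.resize(f['img'][260:335,410:515],None,fx=2.4,fy=2.4);w[415:415+c.shape[0],370:370+c.shape[1]]=c
cv2.imwrite('pics/crop1.png',w)
def cont(im,box,lo,hi):
    m=cv2.inRange(cv2.cvtColor(im,cv2.COLOR_BGR2HSV),lo,hi);k=np.zeros_like(m);x0,y0,x1,y1=box;k[y0:y1,x0:x1]=m[y0:y1,x0:x1]
    cs,_=cv2.findContours(k,0,2);return sorted(cs,key=cv2.contourArea)[::-1]
# dark hole
for c in cont(f['img'],(305,314,324,331),(0,0,0),(180,255,110))[:2]:
    M=cv2.moments(c);u,v=M['m10']/M['m00'],M['m01']/M['m00'];print('hole',u,v,M['m00'],onz(f,u,v,.03))
for c in cont(f['img'],(484,294,511,318),(0,0,60),(180,90,255))[:2]:
    (u,v),r=cv2.minEnclosingCircle(c);print('knob',u,v,r,onz(f,u,v,.064))
for c in cont(g['img'],(360,120,385,142),(0,0,60),(180,90,255))[:2]:
    (u,v),r=cv2.minEnclosingCircle(c);print('knob side',u,v,r,onz(g,u,v,.064),cv2.boundingRect(c))
for im,ff,box in((f['img'],f,(405,255,520,335)),):
    c=cont(im,box,(100,150,80),(130,255,255))[0];bx=cv2.boxPoints(cv2.minAreaRect(c));print('rack',[onz(ff,*p,.04).round(4).tolist() for p in bx])
for n,box,ff in(('tubesTop',(425,300,480,325),f),):
    for c in cont(ff['img'],box,(0,0,150),(180,90,255))[:2]:
        (u,v),r=cv2.minEnclosingCircle(c);print('tube',u,v,r,onz(ff,u,v,.054))
c=cont(f['img'],(255,230,355,350),(0,0,120),(180,80,255))[0];print('block',cv2.approxPolyDP(c,4,True)[:,0].tolist())
```

```text
hole 314.0289855072464 321.5942028985507 11.5 [0.42780064 0.12358615 0.03      ]
knob 495.0 306.0625 8.566248893737793 [ 0.45773488 -0.17554548  0.064     ]
knob 509.5 301.0 7.017934322357178 [ 0.46616648 -0.20000496  0.064     ]
knob side 372.0 134.0 13.89254379272461 [ 0.45861733 -0.15966599  0.064     ] (360, 123, 25, 19)
knob side 379.0 121.0 9.999999747378752e-05 [ 0.44605501 -0.2065246   0.064     ] (379, 121, 1, 1)
rack [[0.5053, -0.0377, 0.04], [0.5265, -0.1994, 0.04], [0.4386, -0.2097, 0.04], [0.4181, -0.0488, 0.04]]
tube 435.5384521484375 313.0769348144531 4.631497383117676 [ 0.44526596 -0.07861521  0.054     ]
tube 464.8333435058594 309.5 4.859218120574951 [ 0.45146826 -0.12771989  0.054     ]
block [[317, 236], [260, 253], [290, 344], [348, 327]]
```

View pics/crop1.png

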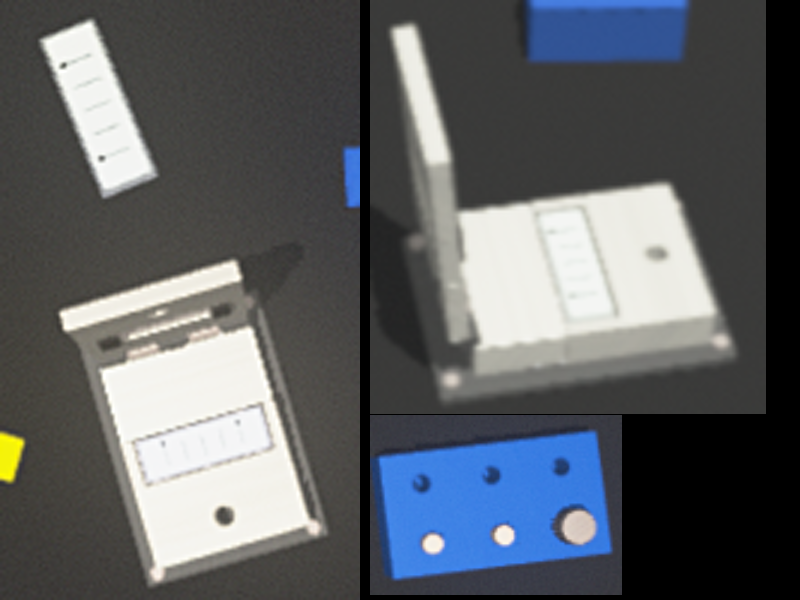

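The crop confirms it: the small clear chip is in the nest, and the larger one lies loose behind the clamp. Next, jig yaw and lid angle.

Run:
```python
from h import *
f=grab('top');g=grab('side')
T=lambda u,v:(f,240+u/3,150+v/3); S=lambda u,v:(g,300+(u-370)/3.6,175+v/3.6)
for nm,p in dict(RL=(100,370),RR=(250,328),FL=(160,567),FR=(309,527),hole=(224,516),chA=(133,440),chB=(263,404)).items(): print(nm,onz(*T(*p),.03).round(4))
print('hole side',onz(*S(656,254),.03).round(4),'tri',tri([T(224,516),S(656,254)]).round(4))
for nm,a,b in(('L inner top',(65,329),(429,162)),('R inner top',(241,282),(417,26)),('R outer top',(237,262),(393,27)),('L outer top',(60,312),(429,162))):
    print(nm,tri([T(*a),S(*b)]).round(4))
```

```text
RL [0.5093 0.1943 0.03  ]
RR [0.5342 0.1088 0.03  ]
FL [0.3978 0.1585 0.03  ]
FR [0.4215 0.0742 0.03  ]
hole [0.4271 0.1225 0.03  ]
chA [0.4696 0.1748 0.03  ]
chB [0.4909 0.101  0.03  ]
hole side [0.4286 0.1228 0.03  ] tri [0.4278 0.1225 0.0297]
L inner top [0.5305 0.1996 0.1608]
R inner top [0.5502 0.1129 0.1622]
R outer top [0.5606 0.115  0.1623]
L outer top [0.5345 0.2017 0.1629]
```

>>> move_arm --pt "0.5 -0.5 -0.5 0 0 5.2 -1" --pt "1.2 -1.5 -0.5 0 0 5.2 -1" --pt "2.4 -3 -0.3 0 0 0 -1" --pt "2.4 -3 -0.3 0 0 0 -1" --pt "2.4 -3 -0.3 0 0 0 -1" --pt "2.4 -3 -0.3 0 0 0 -1" --pt "2.4 -3 -0.3 0 0 0 -1" --pt "2.4 -3 -0.3 0 0 0 -1" --pt "2.4 -3 -0.3 0 0 0 -1" --pt "2.4 -3 -0.3 0 0 0 -1" --pt "2.4 -3 -0.3 0 0 0 -1" --pt "2.4 -3 0 0 0 0 -1" --pt "2.4 -3 0 0 0 0 -1" --pt "2.4 -3 0 0 0 0 -1" --pt "2.4 -3 0 0 0 0 -1" --pt "2.4 -3 0 0 0 0 -1" --pt "2.4 -3 0 0 0 0 -1" --pt "2.4 -3 0 0 0 0 -1" --pt "2.4 -3 0 0 0 0 -1" --pt "2.4 -2 0 0 0 0 -1"

```text
time: 1.97
tool_pos: [0.555, 0.0979, 0.255]
tool_rot: [-0.0, 0.99, 0.141, 0.0]
contact_force: [-0.0, -1.0, 1.2]
gripper_width: 0.0
grasp_force: 0.0
```

>>> move_arm --pt "2 -2 0 0 0 0 -1" --pt "2 -2 0 0 0 0 -1" --pt "1.5 -1.8 0 0 0 0 -1" --pt "0 0 2.5 0 0 0 -1" --pt "0 0 3 0 0 0 -1" --pt "0 0 3 0 0 0 -1" --pt "0 0 2 0 0 0 -1" --pt "0 0 0 0 0 0 -1" --pt "0 0 0 0 0 0 -1"

```text
time: 2.72
tool_pos: [0.5907, 0.1657, 0.1486]
tool_rot: [0.0, 0.99, 0.14, -0.002]
contact_force: [-0.0, -0.6, -0.2]
gripper_width: -0.002
grasp_force: 0.0
```

Run:
```python
from h import *
f=grab('top');g=grab('side')
a=cv2.resize(f['img'][200:360,240:380],None,fx=2.8,fy=2.8);b=cv2.resize(g['img'][140:300,270:410],None,fx=2.8,fy=2.8)
cv2.imwrite('pics/c2.png',np.hstack([a,b]))
s=manip.state();print(s['tool_pos'],s['contact_force'])
```

```text
[0.59284888 0.16602845 0.15210979] [-0.30674497 -0.29438957  0.29084656]
```

View pics/c2.png

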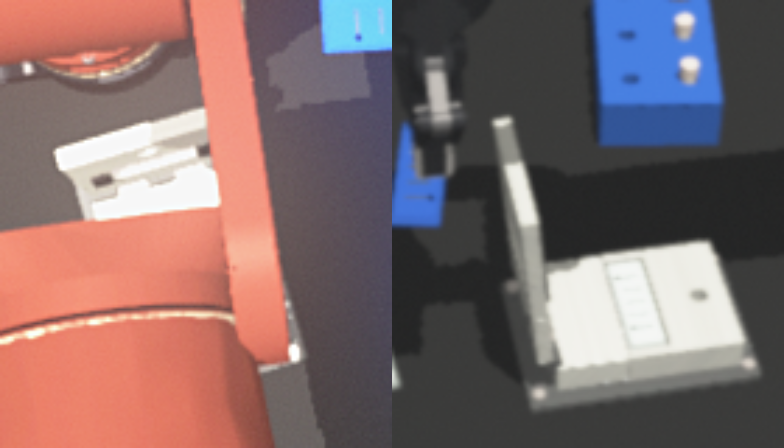

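The finger stands behind the lid, with its tip at (435,170) in the right half, and nothing touches yet. Now I push the lid gently.

>>> move_arm --pt "-0.5 0 -0.16 0 0 0 -1" --pt "-0.5 0 -0.16 0 0 0 -1" --pt "-0.5 0 -0.16 0 0 0 -1" --pt "-0.5 0 -0.16 0 0 0 -1" --pt "-0.5 0 -0.16 0 0 0 -1" --pt "-0.5 0 -0.16 0 0 0 -1" --pt "-0.5 0 -0.16 0 0 0 -1" --pt "-0.5 0 -0.16 0 0 0 -1" --pt "-0.5 0 -0.16 0 0 0 -1" --pt "-0.35 0 0 0 0 0 -1" --pt "-0.35 0 0 0 0 0 -1" --pt "-0.35 0 0 0 0 0 -1" --pt "-0.35 0 0 0 0 0 -1" --pt "-0.35 0 0 0 0 0 -1" --pt "-0.35 0 0.05 0 0 0 -1" --pt "-0.35 0 0.05 0 0 0 -1" --pt "-0.35 0 0.05 0 0 0 -1" --pt "-0.3 0 0.05 0 0 0 -1"

```text
time: 4.32
tool_pos: [0.5183, 0.1447, 0.1622]
tool_rot: [0.0, 0.99, 0.14, -0.0]
contact_force: [-0.1, -0.9, 1.0]
gripper_width: 0.003
grasp_force: 0.0
```

Run:
```python
from h import *
g=grab('side');print(manip.state()['contact_force'],manip.state()['tool_pos'])
cv2.imwrite('pics/c3.png',cv2.resize(g['img'][140:300,270:430],None,fx=3,fy=3))
```

```text
[-0.40518188  0.73524111  0.85515398] [0.51781009 0.14461823 0.16203214]
```

View pics/c3.png

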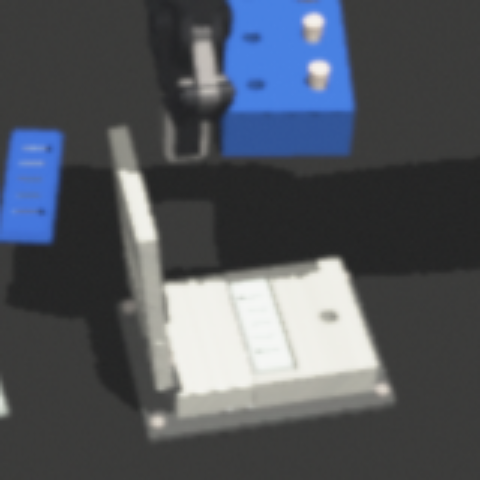

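Run:
```python
from h import *
g=grab('side');s=manip.state();p=s['tool_pos'];print(p)
for dz in(-.019,-.01,0,.02,.054):print(dz,proj(g,p+[0,0,dz]).round(1))
print('seen tip 332.3,192.7', 'lid top mid', proj(g,[.545,.157,.162]),'hole',proj(g,[.428,.1228,.03]))
# dark/grey tip
for z in(.12,.143,.16,.18,.2):print(z,onz(g,332.3,192.7,z).round(3))
f=grab('wrist','w1.png');c=-np.array(f['R']).T@f['t'];print(c,[proj(f,q).round(0) for q in([.428,.1228,.03],[.545,.157,.162],p-[0,0,.019])])
```

```text
[0.51814204 0.14469639 0.16209524]
-0.019 [330.1 205. ]
-0.01 [330.2 201.1]
0 [330.3 196.6]
0.02 [330.5 187.6]
0.054 [330.9 171.6]
seen tip 332.3,192.7 lid top mid [313.19826325 200.52490311] hole [379.76413564 245.5678582 ]
0.12 [0.519 0.089 0.12 ]
0.143 [0.517 0.114 0.143]
0.16 [0.516 0.133 0.16 ]
0.18 [0.514 0.154 0.18 ]
0.2 [0.513 0.176 0.2  ]
[0.59751832 0.16627301 0.31779904] [array([316., 334.]), array([308., 243.]), array([320., 289.])]
```

View pics/w1.png

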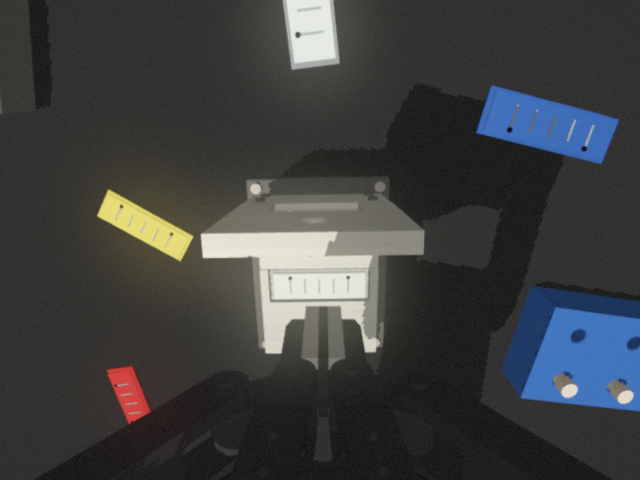

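Run:
```python
from h import *
g=grab('side');f=grab('wrist');p=manip.state()['tool_pos'];print(p, manip.state()['gripper_width'])
print(tri([(g,332.3,192.7),(f,323,307)]))
for dx in(-.011,0,.011):
  for dz in(-.019,-.005,.01,.03): print(dx,dz,proj(f,p+[dx*.96,dx*.28,dz]).round(0),proj(g,p+[dx*.96,dx*.28,dz]).round(0))
im=g['img'][150:215,305:360]
cv2.imwrite('pics/c4.png',np.hstack([cv2.resize(cv2.convertScaleAbs(im,alpha=2),(400,473),interpolation=2),cv2.resize(cv2.convertScaleAbs(f['img'][270:390,270:370],alpha=2),(394,473))]))
```

```text
[0.51873285 0.1448134  0.1624031 ] -0.0010401541436829006
[0.51799299 0.14210443 0.16571341]
-0.011 -0.019 [320. 310.] [336. 204.]
-0.011 -0.005 [320. 325.] [336. 198.]
-0.011 0.01 [319. 344.] [337. 191.]
-0.011 0.03 [319. 374.] [337. 182.]
0 -0.019 [320. 289.] [330. 205.]
0 -0.005 [319. 303.] [330. 199.]
0 0.01 [319. 320.] [330. 192.]
0 0.03 [319. 348.] [330. 183.]
0.011 -0.019 [320. 267.] [323. 206.]
0.011 -0.005 [319. 280.] [323. 200.]
0.011 0.01 [319. 295.] [323. 193.]
0.011 0.03 [319. 321.] [324. 184.]
```

View pics/c4.png

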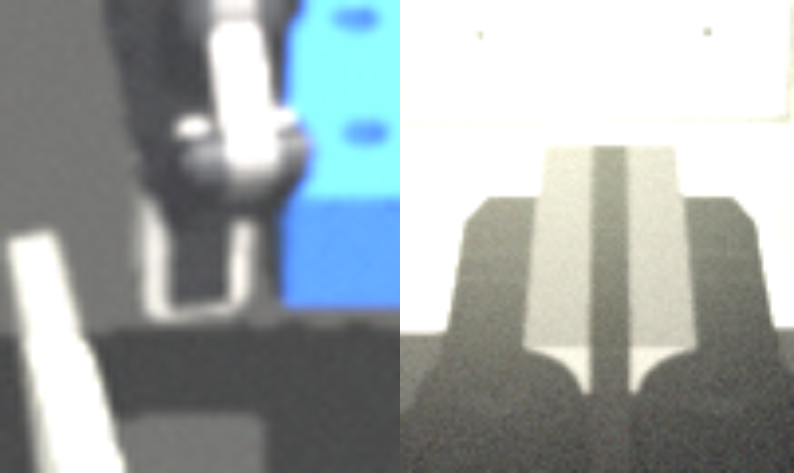

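Run:
```python
from h import *
f=grab('wrist');p=manip.state()['tool_pos'];print(f['mtx'][0,0],f['k1'],np.array(f['R']).round(3).tolist(), -np.array(f['R']).T@f['t']-p)
ex=np.array([.961,.276,0]);ey=np.array([-.276,.961,0])
h=np.array([.528,.1515,.032]);th=1.67
for s in(-1,1):
  q=h+.13*(np.array([0,0,np.sin(th)])-np.cos(th)*ex)+s*.045*ey;print('lid top',s,proj(f,q))
for z,c in((.03,(.45,.13)),):
  pass
print('rack corners',[proj(f,q).round(0) for q in([.5053,-.0377,.04],[.4181,-.0488,.04])],'tubes',[proj(f,q).round(0) for q in([.4453,-.0786,.054],[.4515,-.1277,.054])])
# finger width: pads y half 
for dz in(-.019,0,.02):
  print(dz,[proj(f,p+.011*ex+s*.0145*ey+[0,0,dz]).round(0) for s in(-1,1)])
```

```text
411.20212032976673 -0.05052623884493576 [[0.278, -0.961, 0.001], [-0.91, -0.263, 0.322], [-0.309, -0.09, -0.947]] [0.07923881 0.02157722 0.15572324]
lid top -1 [420.08286203 255.41287865]
lid top 1 [199.67257687 255.1355425 ]
rack corners [array([544., 306.]), array([509., 399.])] tubes [array([565., 392.]), array([620., 398.])]
-0.019 [array([351., 267.]), array([288., 267.])]
0 [array([354., 285.]), array([284., 285.])]
0.02 [array([358., 307.]), array([280., 307.])]
```

The lid hasn't moved. The fingertips really end about 17 mm above the reported TCP, so they passed over its edge. I'll go back behind the lid and retry lower.

>>> move_arm --pt "0 0 -1 0 0 0 -1" --pt "1 0 0 0 0 0 -1" --pt "2 0 0 0 0 0 -1" --pt "2 0 0 0 0 0 -1" --pt "2 0 0 0 0 0 -1" --pt "0.8 0 0 0 0 0 -1" --pt "0 0 1.5 0 0 0 -1" --pt "0 0 1.5 0 0 0 -1" --pt "0 0 1.5 0 0 0 -1" --pt "0 0 0 0 0 0 -1" --pt "-0.6 0 0 0 0 0 -1" --pt "-0.6 0 0 0 0 0 -1" --pt "-0.6 0 0 0 0 0 -1" --pt "-0.5 0 0 0 0 0 -1" --pt "-0.4 0 0 0 0 0 -1" --pt "-0.4 0 0 0 0 0 -1" --pt "-0.4 0 0 0 0 0 -1" --pt "-0.4 0 0 0 0 0 -1" --pt "-0.3 0 0 0 0 0 -1" --pt "-0.3 0 0 0 0 0 -1"

```text
time: 6.28
tool_pos: [0.5507, 0.1539, 0.128]
tool_rot: [0.0, 0.99, 0.14, 0.001]
contact_force: [2.4, 0.7, 1.8]
gripper_width: 0.001
grasp_force: 1.1
```

>>> move_arm --pt "-0.4 0 0 0 0 0 -1" --pt "-0.4 0 0 0 0 0 -1" --pt "-0.4 0 0 0 0 0 -1" --pt "-0.4 0 0 0 0 0 -1" --pt "-0.4 0 0 0 0 0 -1" --pt "-0.4 0 0 0 0 0 -1" --pt "-0.4 0 0 0 0 0 -1" --pt "-0.4 0 0 0 0 0 -1" --pt "-0.4 0 0.1 0 0 0 -1" --pt "-0.4 0 0.1 0 0 0 -1" --pt "-0.4 0 0.15 0 0 0 -1" --pt "-0.4 0 0.15 0 0 0 -1" --pt "-0.4 0 0.15 0 0 0 -1" --pt "-0.4 0 0.15 0 0 0 -1" --pt "-0.4 0 0.15 0 0 0 -1" --pt "-0.4 0 0.2 0 0 0 -1"

```text
time: 7.62
tool_pos: [0.4885, 0.136, 0.1156]
tool_rot: [0.0, 0.99, 0.14, 0.0]
contact_force: [3.0, -0.5, -0.4]
gripper_width: -0.0
grasp_force: 0.6
```

>>> move_arm --pt "-0.4 0 0.2 0 0 0 -1" --pt "-0.38 0 0.22 0 0 0 -1" --pt "-0.37 0 0.23 0 0 0 -1" --pt "-0.36 0 0.25 0 0 0 -1" --pt "-0.35 0 0.25 0 0 0 -1" --pt "-0.33 0 0.26 0 0 0 -1" --pt "-0.3 0 0.28 0 0 0 -1" --pt "-0.3 0 0.3 0 0 0 -1" --pt "-0.3 0 0.3 0 0 0 -1" --pt "-0.3 0 0.32 0 0 0 -1" --pt "-0.28 0 0.34 0 0 0 -1" --pt "-0.26 0 0.35 0 0 0 -1" --pt "-0.25 0 0.36 0 0 0 -1" --pt "-0.22 0 0.37 0 0 0 -1" --pt "-0.2 0 0.37 0 0 0 -1" --pt "-0.2 0 0.37 0 0 0 -1"

```text
time: 8.95
tool_pos: [0.4424, 0.1227, 0.0676]
tool_rot: [0.0, 0.99, 0.14, -0.0]
contact_force: [0.3, -0.5, 0.2]
gripper_width: -0.001
grasp_force: 0.4
```

Run:
```python
from h import *
g=grab('side');f=grab('wrist');s=manip.state();print(s['contact_force'],s['tool_pos'])
cv2.imwrite('pics/c5.png',np.hstack([cv2.resize(g['img'][160:300,290:415],(400,448)),cv2.resize(f['img'],(400,300))[:, :].copy() if 0 else cv2.copyMakeBorder(cv2.resize(f['img'],(400,300)),0,148,0,0,0)]))
```

```text
[0.12926888 0.28455027 0.15049947] [0.44166413 0.12276954 0.06703371]
```

View pics/c5.png

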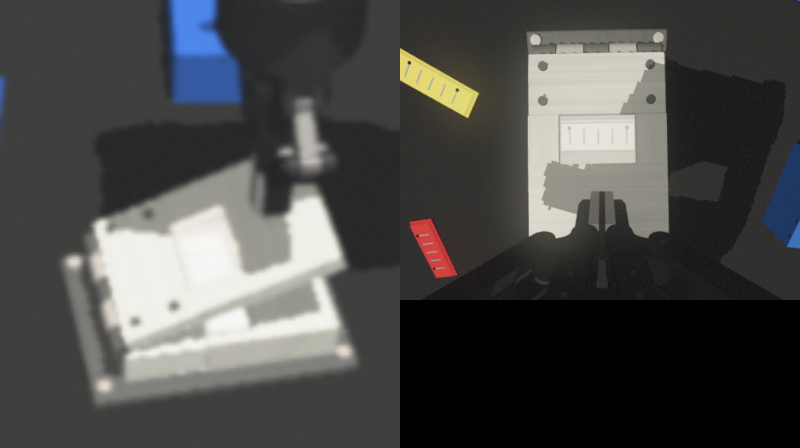

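The lid is following under the finger, now at about 0.4 rad. I'll continue down slowly.

>>> move_arm --pt "-0.1 0 0.25 0 0 0 -1" --pt "-0.1 0 0.25 0 0 0 -1" --pt "-0.1 0 0.25 0 0 0 -1" --pt "-0.1 0 0.25 0 0 0 -1" --pt "-0.1 0 0.25 0 0 0 -1" --pt "-0.1 0 0.25 0 0 0 -1" --pt "-0.1 0 0.2 0 0 0 -1" --pt "-0.1 0 0.2 0 0 0 -1" --pt "0 0 0.2 0 0 0 -1" --pt "0 0 0.2 0 0 0 -1" --pt "0 0 0.2 0 0 0 -1" --pt "0 0 0.2 0 0 0 -1" --pt "0 0 0.15 0 0 0 -1" --pt "0 0 0.15 0 0 0 -1" --pt "0 0 0.1 0 0 0 -1"

```text
time: 10.3
tool_pos: [0.4349, 0.1206, 0.0368]
tool_rot: [0.0, 0.99, 0.14, -0.0]
contact_force: [-0.6, -0.8, 0.6]
gripper_width: 0.0
grasp_force: 0.3
```

>>> move_arm --pt "0 0 0.1 0 0 0 -1" --pt "0 0 0.1 0 0 0 -1" --pt "0 0 0.1 0 0 0 -1" --pt "0 0 0.1 0 0 0 -1" --pt "0 0 0.1 0 0 0 -1" --pt "0 0 0 0 0 0 -1"

```text
time: 10.8
tool_pos: [0.4351, 0.1206, 0.0321]
tool_rot: [0.0, 0.99, 0.14, -0.0]
contact_force: [-0.8, -0.3, 1.7]
gripper_width: -0.003
grasp_force: 0.6
```

>>> move_arm --pt "0 0 0.1 0 0 0 -1" --pt "0 0 0.1 0 0 0 -1" --pt "0 0 0.1 0 0 0 -1" --pt "0 0 0.1 0 0 0 -1" --pt "0 0 0 0 0 0 -1"

```text
time: 11.22
tool_pos: [0.4348, 0.1205, 0.0288]
tool_rot: [0.0, 0.99, 0.14, -0.001]
contact_force: [-5.2, -1.2, 9.1]
gripper_width: -0.002
grasp_force: 4.2
```

>>> move_arm --pt "0 0 -1 0 0 0 -1" --pt "0 0 -3 0 0 0 -1" --pt "0 0 -3 0 0 -6.75 -1" --pt "0 0 -3 0 0 -6.75 -1" --pt "0 0 -2 0 0 -6.75 0.2" --pt "0 0 0 0 0 -6.75 0.2" --pt "0 0 0 0 0 -6.75 0.2" --pt "0 0 0 0 0 -6.75 0.2" --pt "0 0 0 0 0 -6.75 0.2" --pt "0 0 0 0 0 -6.75 0.2" --pt "0 0 0 0 0 -6.75 0.2" --pt "0 0 0 0 0 -6.75 0.2" --pt "0 0 0 0 0 -6.75 0.2" --pt "-2 0 0 0 0 -6.75 0.2" --pt "-3.5 0 0 0 0 0 0.2" --pt "-4 0 0 0 0 0 0.2" --pt "-4 0 0 0 0 0 0.2" --pt "-4 0 0 0 0 0 0.2" --pt "-4 0 0 0 0 0 0.2" --pt "-3 0 0 0 0 0 0.2"

```text
time: 12.88
tool_pos: [0.4633, -0.1255, 0.1487]
tool_rot: [0.001, 0.662, 0.749, 0.0]
contact_force: [0.5, 0.3, -0.4]
gripper_width: 0.602
grasp_force: 0.0
```

Run:
```python
from h import *
s=manip.state();p=s['tool_pos'];q=s['tool_rot'];h=2*np.arctan2(q[2],q[1]);print(p,h,s['gripper_width'])
ex=np.array([np.cos(h),np.sin(h)]);ey=np.array([np.sin(h),-np.cos(h)])
d=np.array([.4577,-.1757])-p[:2];print('to pin tx,ty cm',d@ex*100,d@ey*100)
# lid hole from side view
g=grab('side');f=grab('wrist')
for nm,F,box in(('side',g,(365,225,395,255)),):
    x0,y0,x1,y1=box;m=cv2.inRange(cv2.cvtColor(F['img'],cv2.COLOR_BGR2GRAY)[y0:y1,x0:x1],0,110)
    n,_,st,ce=cv2.connectedComponentsWithStats(m)
    for i in range(1,n):
        u,v=ce[i]+[x0,y0]; print(nm,st[i,4],u,v,onz(F,u,v,.0445))
print('pin in wrist',proj(f,[.4577,-.1757,.064]))
cv2.imwrite('pics/c6.png',np.hstack([cv2.resize(g['img'][160:300,290:415],(400,448)),cv2.copyMakeBorder(cv2.resize(f['img'],(400,300)),0,148,0,0,0)]))
```

```text
[ 0.46327993 -0.12553245  0.14870197] 1.6934166589435893 0.6021594156877347
to pin tx,ty cm -4.910837285398021 -1.167419612653862
side 25 393.04 228.36 [0.40619427 0.09081925 0.0445    ]
pin in wrist [305.66925092 307.02305695]
```

View pics/c6.png

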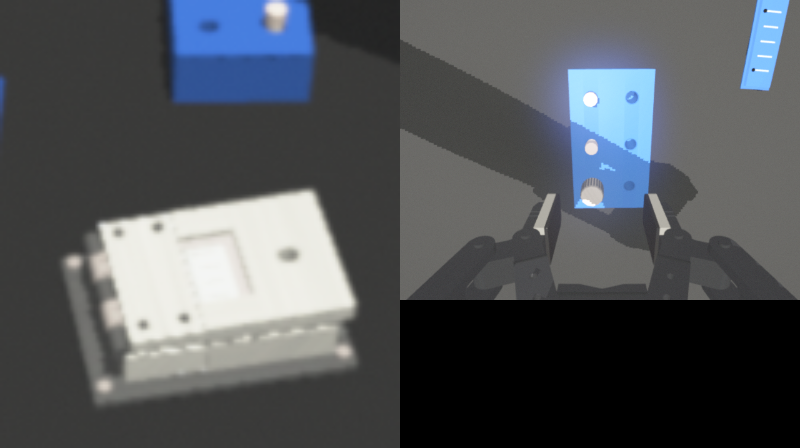

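>>> move_arm --pt "-2.4 -0.6 0 0 0 0 0.2" --pt "-2.5 -0.57 0 0 0 0 0.2" --pt "0 0 2 0 0 0 0.2" --pt "0 0 2.5 0 0 0 0.2" --pt "0 0 2.5 0 0 0 0.2" --pt "0 0 2 0 0 0 0.2" --pt "0 0 1 0 0 0 0.2" --pt "0 0 0 0 0 0 0.2"

```text
time: 13.65
tool_pos: [0.4557, -0.1711, 0.0455]
tool_rot: [-0.003, 0.662, 0.75, -0.0]
contact_force: [-0.3, 0.4, 0.4]
gripper_width: 0.602
grasp_force: 0.0
```

Run:
```python
from h import *
s=manip.state();p=s['tool_pos'];q=s['tool_rot'];h=2*np.arctan2(q[2],q[1]);print(p,h,s['contact_force'])
ex=np.array([np.cos(h),np.sin(h)]);ey=np.array([np.sin(h),-np.cos(h)])
d=np.array([.4577,-.1757])-p[:2];print(d@ex*100,d@ey*100)
f=grab('wrist','w2.png');g=grab('side')
cv2.imwrite('pics/c7.png',np.hstack([cv2.resize(f['img'][200:400,200:420],(440,400)),cv2.resize(g['img'][95:175,335:405],(350,400))]))
```

```text
[ 0.45567341 -0.17113863  0.04547583] 1.6955170041909968 [-0.30501897  0.36730627  0.40681197]
-0.4778042211255629 0.14434247489573268
```

View pics/c7.png

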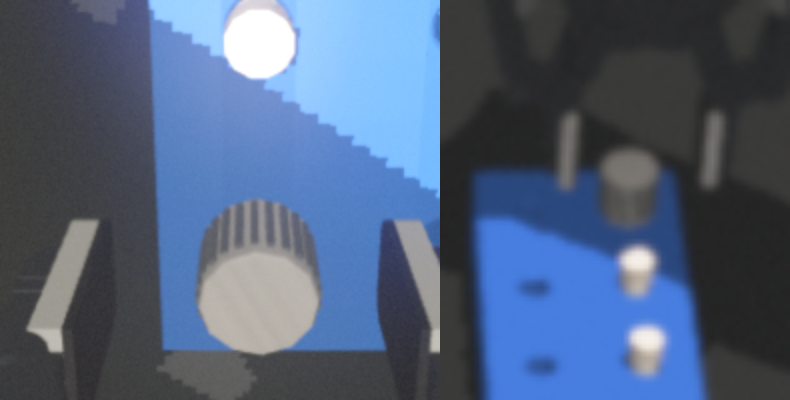

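The fingers straddle the knob, which is at (258,300) in the left crop and slightly toward the right finger. I'll correct for that, lower and grip.

>>> move_arm --pt "-0.48 0.17 0 0 0 0 0.2" --pt "0 0 0.6 0 0 0 0.2" --pt "0 0 0.6 0 0 0 0.2" --pt "0 0 0.3 0 0 0 0.2" --pt "0 0 0 0 0 0 0.2" --pt "0 0 0 0 0 0 0.2"

```text
time: 14.25
tool_pos: [0.4595, -0.1771, 0.0327]
tool_rot: [-0.0, 0.662, 0.75, -0.0]
contact_force: [1.2, -0.1, 0.5]
gripper_width: 0.598
grasp_force: 0.0
```

>>> move_arm --pt "0.15 -0.15 0.2 0 0 0 0.2" --pt "0 0 0.2 0 0 0 0.2" --pt "0 0 0 0 0 0 0.2" --pt "0 0 0 0 0 0 0.2"

```text
time: 14.58
tool_pos: [0.458, -0.1759, 0.029]
tool_rot: [-0.0, 0.662, 0.75, -0.0]
contact_force: [0.2, 0.0, -0.2]
gripper_width: 0.604
grasp_force: 0.0
```

>>> move_arm --pt "0 0 0 0 0 0 0" --pt "0 0 0 0 0 0 -0.2" --pt "0 0 0 0 0 0 -0.4" --pt "0 0 0 0 0 0 -1" --pt "0 0 0 0 0 0 -1" --pt "0 0 0 0 0 0 -1" --pt "0 0 0 0 0 0 -1" --pt "0 0 0 0 0 0 -1"

```text
time: 15.25
tool_pos: [0.4584, -0.1761, 0.0295]
tool_rot: [0.0, 0.662, 0.75, 0.0]
contact_force: [0.1, 0.9, 3.7]
gripper_width: 0.259
grasp_force: 58.8
```

>>> move_arm --pt "0 0 -0.5 0 0 0 -1" --pt "0 0 -1 0 0 0 -1" --pt "0 0 -1 0 0 0 -1" --pt "0 0 -1 0 0 0 -1" --pt "0 0 -1.5 0 0 0 -1" --pt "0 0 -2 0 0 0 -1" --pt "0 0 -2 0 0 0 -1" --pt "0 0 -1 0 0 0 -1" --pt "0 0 0 0 0 0 -1" --pt "2 0 0 0 0 0 -1" --pt "3 0 0 0 0 0 -1" --pt "3 0 0 0 0 0 -1" --pt "2 0 0 0 0 0 -1" --pt "0 0 0 0 0 0 -1"

```text
time: 16.42
tool_pos: [0.4441, -0.0736, 0.1275]
tool_rot: [-0.002, 0.661, 0.751, -0.0]
contact_force: [0.6, -0.2, -0.7]
gripper_width: 0.257
grasp_force: 59.6
```

Run:
```python
from h import *
s=manip.state();p=s['tool_pos'];q=s['tool_rot'];h=2*np.arctan2(q[2],q[1]);print(p,h,s['contact_force'],s['gripper_width'],s['grasp_force'])
ob=[]
def blobs(F,nm,X,r,z,thr):
    u0,v0=proj(F,X).astype(int);gy=cv2.cvtColor(F['img'],cv2.COLOR_BGR2GRAY)[v0-r:v0+r+1,u0-r:u0+r+1]
    n,_,st,ce=cv2.connectedComponentsWithStats(cv2.inRange(gy,0,thr))
    for i in range(1,n): 
        u,v=ce[i]+[u0-r,v0-r];print(nm,(u0,v0),st[i,4],st[i,2:4],u.round(1),v.round(1),onz(F,u,v,z).round(4))
    print(nm,'grey',np.percentile(gy,[0,10,50,90]))
for nm in('side','top','wrist'):
    F=grab(nm,'m_%s.png'%nm)
    for thr in(100,140): 
        try: blobs(F,nm,[.428,.1228,.045],8 if nm!='wrist' else 14,.045,thr)
        except Exception as e: print(nm,'x')
```

```text
[ 0.44412213 -0.07359384  0.12748499] 1.6984051055560276 [ 0.56990782 -0.15671946 -0.68928278] 0.2568545084190535 59.602006673812866
side grey [139.  217.2 236.  238. ]
side (np.int64(380), np.int64(239)) 1 [1 1] 381.0 239.0 [0.427  0.1204 0.045 ]
side grey [139.  217.2 236.  238. ]
top (np.int64(314), np.int64(322)) 20 [5 5] 314.2 321.8 [0.4285 0.1229 0.045 ]
top grey [ 75.  138.8 243.  244.2]
top (np.int64(314), np.int64(322)) 30 [6 6] 314.4 321.6 [0.4287 0.1227 0.045 ]
top grey [ 75.  138.8 243.  244.2]
wrist (np.int64(340), np.int64(-148)) 58 [ 3 27] 353.3 -151.8 [0.4337 0.1249 0.045 ]
wrist grey [ 85. 118. 150. 218.]
wrist (np.int64(340), np.int64(-148)) 49 [ 4 14] 329.4 -155.5 [0.4221 0.1249 0.045 ]
wrist (np.int64(340), np.int64(-148)) 63 [ 5 16] 337.7 -154.4 [0.4261 0.125  0.045 ]
wrist (np.int64(340), np.int64(-148)) 82 [ 6 21] 344.6 -152.3 [0.4295 0.1245 0.045 ]
wrist (np.int64(340), np.int64(-148)) 166 [ 8 29] 351.4 -149.9 [0.4329 0.1239 0.045 ]
wrist grey [ 85. 118. 150. 218.]
```

>>> move_arm --pt "2 0.1 0 0 0 0 -1" --pt "3 0.15 0 0 0 0 -1" --pt "3.5 0.15 0 0 0 0 -1" --pt "3.5 0.15 0 0 0 0 -1" --pt "3.5 0.15 0 0 0 0 -1" --pt "2.5 0.1 0 0 0 0 -1" --pt "1.4 0.1 0 0 0 0 -1" --pt "0.25 0 0 0 0 0 -1" --pt "0 0 1 0 0 0 -1" --pt "0 0 1.5 0 0 0 -1" --pt "0 0 1.5 0 0 0 -1" --pt "0 0 0.8 0 0 0 -1" --pt "0 0 0 0 0 0 -1" --pt "0 0 0 0 0 0 -1" --pt "0 0 0 0 0 0 -1"

```text
time: 17.82
tool_pos: [0.431, 0.1188, 0.0817]
tool_rot: [0.0, 0.662, 0.749, 0.0]
contact_force: [0.5, 0.1, -0.5]
gripper_width: 0.254
grasp_force: 59.6
```

Run:
```python
from h import *
s=manip.state();p=s['tool_pos'];q=s['tool_rot'];h=2*np.arctan2(q[2],q[1]);print(p,h,s['contact_force'],s['grasp_force'])
g=grab('side','n_side.png');f=grab('wrist','n_wrist.png')
tip=p-[0,0,.0195]
print('pred tip side',proj(g,tip),'shoulder',proj(g,tip+[0,0,.03]),'hole',proj(g,[.428,.1228,.045]))
print('pred wrist tip',proj(f,tip),'knobtop',proj(f,tip+[0,0,.054]),'hole',proj(f,[.428,.1228,.045]))
gy=cv2.cvtColor(g['img'],cv2.COLOR_BGR2GRAY)
u,v=proj(g,tip).astype(int)
print('side patch u',u-14,'v',v-24)
print(gy[v-24:v+26:1,u-14:u+16:1])
```

```text
[0.43096963 0.11880849 0.08168661] 1.6939566283705219 [ 0.54041868  0.13032298 -0.54758265] 59.60655927658081
pred tip side [379.53942512 231.59210153] shoulder [380.82588685 219.72413424] hole [380.38980055 239.93693852]
pred wrist tip [323.52218273 287.33465672] knobtop [324.14789091 353.67768765] hole [318.52512891 265.05986052]
side patch u 365 v 207
[[ 40  40  40 ... 119 118  92]
 [ 41  44  45 ... 130 127  98]
 [ 43  52  52 ... 145 134  97]
 ...
 [241 241 241 ... 241 240 240]
 [241 241 241 ... 240 239 238]
 [241 241 241 ... 233 229 223]]
```

Run:
```python
import cv2,numpy as np
np.set_printoptions(linewidth=250,threshold=10**6)
g=cv2.imread('pics/n_side.png',0);print(g[212:246,366:396])
f=cv2.imread('pics/n_wrist.png',0);print(f[240:312:2,284:364:2])
```

```text
[[ 44  50  49  47  48  52  78 114 129 122  98  99 113 122 126 127 130 137 138 142 153 133  93  67  91 134 150 133  94  59]
 [ 42  51  49  47  47  56  86 121 133 121  93  88  98 111 121 127 136 152 152 142 133 109  78  67 101 139 148 126  88  62]
 [ 43  52  49  46  46  58  93 134 146 131  97  82  89  97 116 123 130 137 134 124 104  83  66  69 112 143 148 119  81  63]
 [ 43  51  50  45  46  61 100 138 150 131  99  83  88  93 109 114 118 115 108 105  94  76  60  71 114 145 147 116  74  56]
 [ 43  52  51  47  46  64 105 141 149 125  91  80  86  94 108 110 110 107 101 102  93  75  57  73 118 148 147 113  70  51]
 [ 42  51  53  49  46  68 111 143 147 118  86  79  88  98 109 110 109 111 104 100  91  73  57  78 127 151 145 108  66  49]
 [ 40  46  53  55  54  76 121 148 148 117  87  81  93 101 107 110 110 113 104  99  89  72  58  82 131 151 138  99  61  46]
 [ 39  42  50  58  62  86 126 149 148 116  88  85  96 104 107 113 113 113 104  97  90  77  62  86 132 149 131  91  54  42]
 [ 40  41  47  55  64  87 125 147 144 114  99 100 104 108 109 114 111 110 103 105 104  96  78  90 129 141 119  79  4
[... 8251 characters left out ...]
41 140 144 143 137 139 139 142 138 139 139 136]
 [138 136 132 135 131 134 139 137 136 138 137 136 134 136 112 100 102 102 104 103  97 101 102  98  98 130 139 142 138 140 141 144 141 140 140 142 138 137 136 137]
 [112 109 111  85  76 102 138 136 137 137 136 135 133 138 112  94  98 106 100  97 106 105  95  97  98 128 139 137 137 138 140 141 139 136  96  87  96 115 117 117]
 [119 120 117  69  61  85 139 137 137 135 139 135 132 122  91  84 114 106  83  84 113 103  84  86 108 109 123 136 136 137 140 140 140 132  76  72  82 122 126 126]
 [120 119 114  62  64  77 136 136 135 136 135 110 114  99  83  79 111 104  83  81 114 107  84  80 106 103  80  91 133 135 139 139 142 133  76  67  70 121 123 126]]
```

Run:
```python
from h import *
s=manip.state();p=s['tool_pos'];print(p)
g=grab('side');f=grab('wrist')
print('tip front edge',tri([(g,379.5,230.5),(f,323.5,290.5)]))
print('hole wrist z.045',onz(f,321.5,269,.045),'side',onz(g,380,239.3,.045),'tri',tri([(g,380,239.3),(f,321.5,269)]))
for dz in(0,.003,.006,.009):
  t=p+[0,.003,-.0195+dz];print(dz,proj(g,t).round(1),proj(f,t).round(1))
```

```text
[0.43121793 0.1191503  0.08216553]
tip front edge [0.43110422 0.11850489 0.06460338]
hole wrist z.045 [0.42971689 0.12107255 0.045     ] side [0.42875889 0.12131736 0.045     ] tri [0.42923559 0.12116576 0.04497884]
0 [379.3 232.7] [325.  281.8]
0.003 [379.5 231.6] [325.  284.5]
0.006 [379.6 230.4] [325.1 287.2]
0.009 [379.7 229.2] [325.1 290.1]
```

Run:
```python
from h import *
np.set_printoptions(linewidth=250,threshold=10**6)
s=manip.state();p=s['tool_pos'];g=grab('side');f=grab('wrist')
for v in(305,307,309,311): print(v,tri([(g,380.5,221.5),(f,323.5,v)])-p)
for dy in(0,.012):
  for dz in(.0105,.0145): print(dy,dz,proj(f,p+[0,dy,dz]),proj(g,p+[0,dy,dz]))
print(cv2.cvtColor(f['img'],cv2.COLOR_BGR2GRAY)[300:400:3,288:362:3])
```

```text
305 [-0.00051227  0.00762276  0.01355984]
307 [-0.00043206  0.00595536  0.01193091]
309 [-0.00034991  0.00424959  0.01026694]
311 [-0.00026577  0.00250448  0.0085672 ]
0 0.0105 [324.76464615 319.51120824] [380.80752838 219.81438777]
0 0.0145 [324.83247259 324.61946296] [380.98323182 218.19500843]
0.012 0.0105 [328.63686705 292.46802465] [380.5264872  224.71635763]
0.012 0.0145 [328.79993206 297.06259221] [380.70265157 223.09772874]
[[136 138 139 139 140 140 137 138 120 100 109 105 101 103 103 115 139 140 142 143 141 141 141 141 141]
 [137 136 136 137 138 137 137 133 117  99 105 103 102 101  98 104 142 140 141 143 141 140 142 141 139]
 [111  78 105 140 136 138 136 135 113  99 101  93 108  99  94 103 138 142 138 142 140 121  85 109 117]
 [118  62  73 137 138 136 130 120  84 103 104  82 114  92  81 112  94 132 138 141 141 104  71 113 127]
 [105  62  75 137 136 115  80 112  79 101 106  82 114  92  82 110  81  92 123 140 143 102  70  92 125]
 [ 93  62  68 136 106  82  77 110  79 103 103  79 114  88  81 108  78  87  81  90 141  98  66  72 123]
 [ 76  55  68 107  71  79  75 108  79 102 102 
[... 2138 characters left out ...]
 114 115 114 109 111 110 111 114 112 107 109 112 114 112 111  90  40  36  36  34]
 [ 28  31  55  52  81 111 112 116 115 112 112 111 114 115 112 110 113 111 109  86  43  43  33  31  41]
 [ 33  32  54  54  54  59 107 114 111 112 113 109 113 113 111 111 111 109  79  40  35  39  31  33  37]
 [ 31  42  56  55  51  52  54  85  99 110 112 111 109 114 112  98  67  56  38  39  31  38  31  30  40]
 [ 26  45  55  50  50  52  52  51  53  50  54  54  65  58  55  51  50  52  35  40  39  35  34  25  40]
 [ 31  47  50  51  49  53  56  53  54  54  57  51  56  55  51  55  52  53  38  41  40  34  35  27  40]
 [ 36  49  53  51  54  54  52  53  54  53  52  53  52  52  51  53  53  54  36  33  32  35  33  35  39]]
```

Run:
```python
from h import *
s=manip.state();p=s['tool_pos'];f=grab('wrist')
gy=cv2.cvtColor(f['img'],cv2.COLOR_BGR2GRAY)
m=cv2.inRange(cv2.GaussianBlur(gy,(3,3),0),98,135);k=np.zeros_like(m);k[335:400,285:360]=m[335:400,285:360]
k=cv2.morphologyEx(k,cv2.MORPH_OPEN,np.ones((9,9)));c=max(cv2.findContours(k,0,2)[0],key=cv2.contourArea)
pts=c[:,0];pts=pts[pts[:,1]>345];e=cv2.fitEllipse(pts);print(e)
u,v=e[0]
for W in(max(e[1]),61.5,62.5):
  c0,d=ray(f,u,v);dep=f['mtx'][0,0]*.024/W;X=c0+d*dep;print(W,dep,'knob top rel tcp',X-p)
for zz in(.0345,.0375,.0405,.0435): print(zz,onz(f,u,v,p[2]+zz)-p)
```

```text
((322.5903625488281, 363.7598876953125), (54.368534088134766, 63.55327224731445), 89.55493927001953)
63.55327224731445 0.15528470114819976 knob top rel tcp [ 0.00072941 -0.01178402  0.02357711]
61.5 0.16046912012868947 knob top rel tcp [ 0.00112205 -0.01488147  0.01916567]
62.5 0.15790161420663043 knob top rel tcp [ 0.0009276  -0.01334751  0.02135037]
0.0345 [-0.00024278 -0.00411462  0.0345    ]
0.0375 [-0.0005098 -0.0020082  0.0375   ]
0.0405 [-7.76811727e-04  9.82231754e-05  4.05000000e-02]
0.0435 [-0.00104383  0.00220464  0.0435    ]
```

>>> move_arm --pt "0.37 -0.15 0.3 0 0 0 -1" --pt "0 0 0.4 0 0 0 -1" --pt "0 0 0.4 0 0 0 -1" --pt "0 0 0.2 0 0 0 -1" --pt "0 0 0 0 0 0 -1" --pt "0 0 0 0 0 0 -1" --pt "0 0 0 0 0 0 -1"

```text
time: 18.75
tool_pos: [0.4285, 0.1228, 0.0681]
tool_rot: [0.0, 0.662, 0.75, 0.0]
contact_force: [0.0, -0.1, -0.6]
gripper_width: 0.253
grasp_force: 59.6
```

Run:
```python
from h import *
np.set_printoptions(linewidth=250,threshold=10**6)
s=manip.state();p=s['tool_pos'];print(p,s['contact_force'],s['grasp_force'])
g=grab('side');f=grab('wrist')
t=p-[0,0,.0195];H=[.4288,.1220,.045]
print('tip',proj(g,t),proj(f,t),'hole',proj(g,H),proj(f,H))
gy=cv2.cvtColor(g['img'],cv2.COLOR_BGR2GRAY);fy=cv2.cvtColor(f['img'],cv2.COLOR_BGR2GRAY)
print('side 370..,222..');print(gy[222:246,370:392]);print('wrist 296.. 250..');print(fy[250:312:2,296:350:2])
```

```text
[0.42845391 0.12284862 0.06814192] [ 0.00954662 -0.12650145 -0.5502635 ] 59.60659861564636
tip [380.28841564 238.55188542] [323.93851117 287.21024782] hole [379.96139156 239.5750316 ] [324.4091492 285.6591015]
side 370..,222..
[[ 51  46  61  97 127 133 113  88  80  90  97 106 113 120 122 115 108  97  78  59  78 129]
 [ 58  48  67 110 141 145 117  88  81  93  99 107 113 113 116 106 101  91  74  58  83 132]
 [ 68  53  75 121 150 149 118  88  83  95 100 109 117 114 115 104  97  90  74  59  87 134]
 [ 96  80  90 127 151 150 118  90  89  98 106 109 117 112 110 102  94  85  70  62  92 136]
 [131 122 120 138 153 149 115  92  91  98 109 111 117 110 109 105  95  86  77  72 103 140]
 [147 143 137 147 155 146 116 102 103 103 110 110 119 112 109 108 105 101  99  92 113 142]
 [150 148 143 146 148 137 119 123 125 115 115 114 121 118 115 119 125 129 128 113 116 128]
 [150 150 148 145 142 138 133 137 135 123 122 124 131 129 128 134 141 144 143 134 123 107]
 [150 151 150 148 147 147 147 145 136 122 119 123 126 127 132 142 147 149 149 147 140 113]
 [149 150 151 150 150 150 150 147 133 120 117 121 123 
[... 4071 characters left out ...]
 137 140 142 144 142 146 146 145]
 [141 141 142 139 137 139 139 142 122 101 106 104 107 103 104 105 103 100  98 134 141 144 143 142 143 147 144]
 [140 142 140 137 137 137 139 140 120 101 106 107 107 101 102 102 103 103 104 133 140 142 142 142 143 144 147]
 [140 139 139 140 138 138 137 140 115  99 106 107 105 104 104 103 102 100 103 132 142 141 139 140 141 142 143]
 [139 139 141 141 134 137 135 138 117  99 103 106  95  94 109 109  96  98 101 131 142 141 141 142 142 144 145]
 [136 140 140 138 137 135 136 124  98  93 115 110  88  85 117 111  86  87 101 108 128 137 139 138 141 143 142]
 [137 139 138 138 136 113 116 101  83  84 114 104  86  85 114 111  87  86 107 103  87  96 137 139 141 143 142]]
```

>>> move_arm --pt "0.14 0.15 0 0 0 0 -1" --pt "0 0 0.1 0 0 0 -1" --pt "0 0 0.1 0 0 0 -1" --pt "0 0 0.1 0 0 0 -1" --pt "0 0 0.1 0 0 0 -1" --pt "0 0 0.1 0 0 0 -1" --pt "0 0 0 0 0 0 -1"

```text
time: 19.43
tool_pos: [0.4294, 0.1244, 0.0627]
tool_rot: [-0.0, 0.662, 0.75, -0.0]
contact_force: [-0.3, 0.9, -1.1]
gripper_width: 0.252
grasp_force: 59.6
```

>>> move_arm --pt "0 0 0.1 0 0 0 -1" --pt "0 0 0.1 0 0 0 -1" --pt "0 0 0.1 0 0 0 -1" --pt "0 0 0 0 0 0 -1"

```text
time: 19.77
tool_pos: [0.4296, 0.1245, 0.0599]
tool_rot: [-0.0, 0.662, 0.75, 0.0]
contact_force: [0.2, 1.0, -1.5]
gripper_width: 0.258
grasp_force: 59.6
```

>>> move_arm --pt "0 0 0.1 0 0 0 -1" --pt "0 0 0.1 0 0 0 -1" --pt "0 0 0.1 0 0 0 -1" --pt "0 0 0 0 0 0 -1"

```text
time: 20.1
tool_pos: [0.4296, 0.1245, 0.0569]
tool_rot: [-0.0, 0.662, 0.75, 0.0]
contact_force: [-0.8, 0.1, -0.8]
gripper_width: 0.256
grasp_force: 59.6
```

>>> move_arm --pt "0 0 0.1 0 0 0 -1" --pt "0 0 0.1 0 0 0 -1" --pt "0 0 0.1 0 0 0 -1" --pt "0 0 0 0 0 0 -1"

```text
time: 20.43
tool_pos: [0.4296, 0.1245, 0.0539]
tool_rot: [-0.0, 0.662, 0.75, -0.0]
contact_force: [0.1, 1.0, -1.4]
gripper_width: 0.255
grasp_force: 59.6
```

>>> move_arm --pt "0 0 0.1 0 0 0 -1" --pt "0 0 0.1 0 0 0 -1" --pt "0 0 0.1 0 0 0 -1" --pt "0 0 0.1 0 0 0 -1" --pt "0 0 0 0 0 0 -1"

```text
time: 20.85
tool_pos: [0.4296, 0.1245, 0.0499]
tool_rot: [-0.0, 0.662, 0.75, 0.0]
contact_force: [0.9, 0.6, -0.5]
gripper_width: 0.258
grasp_force: 59.6
```

>>> move_arm --pt "0 0 0.1 0 0 0 -1" --pt "0 0 0.1 0 0 0 -1" --pt "0 0 0.1 0 0 0 -1" --pt "0 0 0.1 0 0 0 -1" --pt "0 0 0 0 0 0 -1"

```text
time: 21.27
tool_pos: [0.4297, 0.1245, 0.0459]
tool_rot: [-0.0, 0.662, 0.75, 0.0]
contact_force: [0.7, 1.8, -0.5]
gripper_width: 0.257
grasp_force: 59.6
```

>>> move_arm --pt "0 0 0.1 0 0 0 -1" --pt "0 0 0.1 0 0 0 -1" --pt "0 0 0.1 0 0 0 -1" --pt "0 0 0.1 0 0 0 -1" --pt "0 0 0.1 0 0 0 -1" --pt "0 0 0.1 0 0 0 -1" --pt "0 0 0 0 0 0 -1"

```text
time: 21.85
tool_pos: [0.4296, 0.1245, 0.0399]
tool_rot: [-0.0, 0.662, 0.75, 0.0]
contact_force: [0.9, 0.5, -1.6]
gripper_width: 0.257
grasp_force: 59.7
```

>>> move_arm --pt "0 0 0.1 0 0 0 -1" --pt "0 0 0.1 0 0 0 -1" --pt "0 0 0.1 0 0 0 -1" --pt "0 0 0.1 0 0 0 -1" --pt "0 0 0.1 0 0 0 -1" --pt "0 0 0 0 0 0 -1"

```text
time: 22.35
tool_pos: [0.4297, 0.1245, 0.0351]
tool_rot: [-0.0, 0.662, 0.75, -0.0]
contact_force: [0.4, 2.6, 1.2]
gripper_width: 0.252
grasp_force: 59.9
```

>>> move_arm --pt "0 0 0.1 0 0 0 -1" --pt "0 0 0.1 0 0 0 -1" --pt "0 0 0 0 0 0 -1"

```text
time: 22.6
tool_pos: [0.4296, 0.1245, 0.0334]
tool_rot: [-0.0, 0.662, 0.75, -0.0]
contact_force: [-3.8, 1.8, 4.7]
gripper_width: 0.253
grasp_force: 60.3
```

>>> move_arm --pt "0 0 0.1 0 0 0 -1" --pt "0 0 0.1 0 0 0 -1" --pt "0 0 0 0 0 0 -1"

```text
time: 22.85
tool_pos: [0.4296, 0.1245, 0.0319]
tool_rot: [-0.0, 0.662, 0.75, -0.0]
contact_force: [-5.7, 1.9, 8.0]
gripper_width: 0.255
grasp_force: 60.7
```

>>> move_arm --pt "0 -0.04 0.1 0 0 0 -1" --pt "0 0 0.1 0 0 0 -1" --pt "0 0 0 0 0 0 -1"

```text
time: 23.1
tool_pos: [0.4296, 0.1245, 0.0314]
tool_rot: [-0.0, 0.662, 0.75, -0.001]
contact_force: [-9.1, 0.7, 17.2]
gripper_width: 0.257
grasp_force: 61.7
```

>>> move_arm --pt "0 -0.06 0.04 0 0 0 -1" --pt "0 0 0 0 0 0 -1" --pt "0 0 0 0 0 0 -1" --pt "0 0 0 0 0 0 -1" --pt "0 0 0 0 0 0 -1" --pt "0 0 0 0 0 0 -1" --pt "0 0 0 0 0 0 -1"

```text
time: 23.68
tool_pos: [0.4296, 0.1245, 0.0314]
tool_rot: [0.0, 0.662, 0.75, 0.0]
contact_force: [-8.5, 1.0, 16.8]
gripper_width: 0.255
grasp_force: 61.7
```

Run:
```python
from h import *
s=manip.state();print(s['tool_pos'],s['contact_force'],s['ft_torque'],s['grasp_force'])
f=grab('top');gy=cv2.cvtColor(f['img'],cv2.COLOR_BGR2HSV)
for c,z in(((464.8,309.5),.054),((435.5,313),.054)): 
    u,v=map(int,c);print(gy[v,u])
```

```text
[0.42962178 0.12451205 0.03140484] [-8.46870597  1.03468441 16.83109567] [ 0.10361921  1.37504511 -0.05998336] 61.716095209121704
[  0   0 248]
[  0   0 247]
```

>>> move_arm --pt "0 0 0.1 0 0 0 -1" --pt "0 0 0 0 0 0 -1" --pt "0 0 0 0 0 0 -1" --pt "0 0 0 0 0 0 -1"

```text
time: 24.07
tool_pos: [0.4296, 0.1245, 0.0313]
tool_rot: [-0.0, 0.662, 0.75, -0.0]
contact_force: [-11.1, 0.3, 24.7]
gripper_width: 0.255
grasp_force: 62.4
```

The last 1 mm command moved the pin only 0.1 mm while the force rose 8 N, so the lid is on its hard stop. The shoulder is at about 42 mm, which is the fully shut height. Handing in.

```bash
python3 -c "
from plant import manip
print(manip.job_done())"
```

```text
the job is handed in; nothing more can be done
None
```

The lid is shut on the chip, the pin is home through the lid into the base, and I handed the job in at about 24 s with the gripper still holding the knob and pressing it down with about 25 N; the verdict was not returned.

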